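Clamp a pattern block with the tab-lock dial vise

TASK

Fix the wooden pattern block in the little bench vise: first push it gently along the bed until its end is flush against the end stop, then pinch both release tabs of the clamping dial and turn it clockwise until the sprung jaw grips the block with about 12 newtons. Let go so that both tabs spring back out and lock the dial with the block still gripped, and leave the other things on the bench alone; the wood dents, so never load it with much more than 20 newtons.

Things in the scene. Friction and masses are not known exactly. Their poses are not given: they have to be found in the camera images.
- vise: Bench vise fixed to the table: dark steel plate 145 x 205 x 12 mm. Origin on the table; z up, x along the bed towards the end stop (away from the robot at yaw 0), y across the bed. The plate covers x -90..55, y -150..55 mm; its top, the bed, is at z 12. Jaws stand either side of the bed, x -8..26, up to z 39. The dial axis is at x 0, y -100. Nothing but the dial is higher than 45 mm.
- stop_face (a point): Centre of the end stop's face, at x 30, y -10, z 27 mm in the vise frame, axes as the vise. The stop is a rigid steel block 24 mm wide (y), up to z 36 mm; its face looks to -x of the vise.
- block: Loose wooden block 56 (x) x 20 (y) x 30 mm high, 20 to 45 g, with a bored spot on top. Origin: centre of its underside; x points to the end stop. It stands loosely on the bed between the jaws, 12 to 26 mm short of the stop. Its rear end sticks out of the jaws to -x (by 18 mm even when home), so closed fingers behind it can push it home.
- block_front (a point): Centre of the block's front end face (its +x end, 15 mm above its underside): it must meet the end stop.
- jaw: Sprung jaw on the bed's -y side: aluminium plate 34 x 4 x 26 mm on a carriage that the dial drives towards +y of the vise by 10 mm per rad. Spring 5 N/mm, no preload, 7 mm travel: with the block pinched the plate stays, the spring yields. It takes 0.010 N m on the dial per newton, besides 0.015 N m of friction and 0.12 N m per rad/s of damping; a dial neither held nor locked is driven back by it.
- jaw_face (a point): Centre of the sprung jaw's clamping face; at vise y -22.5 mm at the start, moves with the plate. The fixed back jaw opposite (steel, 34 x 22 x 26 mm) has been set by hand with its face anywhere from vise y 0 to 8 mm, so the gap is 22.5 to 30.5 mm at the start and where the jaw meets the block must be felt.
- dial_grip (a point): On the dial's axis, 66 mm above the table, the height to pinch. Its x axis is the line through both tabs and turns with the dial (along the vise's x at the start). The dial: a black knob 16 mm along x, 44 mm along y, 29 to 72 mm above the table, and on each x side a tab: an upright steel paddle 18 mm wide, 5 mm thick, 35 to 75 mm above the table. Over the tabs 44 mm when out, 32 mm fully pressed.
- crown (a point): On the dial's axis, 38 mm above the table: the top of a crown of upright steel pins, 1.8 mm thick, in a circle of 34 mm radius about the dial. A tooth of each tab sticks out between two pins. Fixed to the vise. Keep the fingertips 4 mm above it.
- dial (a joint): Angle of the clamping dial, rad: 0 at the start, grows as it is turned clockwise seen from above, to 1.6 at most. It locks at every 8 degrees (0.140 rad), with some 0.03 rad of play. If let go between stops under load, it turns back by up to 0.14 rad until the tabs spring out at a stop, which costs up to 8 N of clamping force.
- tab_a (a joint): Inward travel of the tab on the +x side of dial_grip, m: 0 out (locked), 0.006 fully pressed. Spring: 3 N at first, 9 N when fully pressed. Beyond 4 mm its tooth clears the pins. Both tabs must be clear for the dial to turn, so centre the pinch to 1 mm; off-centre shows as a sideways force on the gripper (2 N per mm, more once one tab is at its end).
- tab_b (a joint): The same for the tab on the -x side of dial_grip.
- ring: Bystander, not to be disturbed: brass ring, 23 mm across, 6 mm high, lying on the vise's plate. Origin: centre of the underside.
- screwdriver: Bystander, not to be disturbed: screwdriver 150 mm long, lying beside the vise on its +y side.
- pliers: Bystander, not to be disturbed: pliers, 135 mm long and 12 mm high, lying beyond the vise. Origin: underside near the middle.
- hammer: Bystander, not to be disturbed: small hammer 220 mm long, lying to the left.
- brush: Bystander, not to be disturbed: brush 170 mm long, lying to the right.
- pot: Bystander, not to be disturbed: lidded glass pot, 52 mm across, 50 mm high, to the right.
- anvil: Bystander, not to be disturbed: round steel bench anvil, 60 mm across, 22 mm high, to the left.
There are look-alikes about, which are no part of the job. There is more than one size of the block; the one meant has the size given above.

How it is judged:
On the way, in this order (a step that is already met when the one before it is completed fails the run):
1. the block's end is flush against the end stop (within 2 mm, square within 3 degrees) while the dial is still at its starting stop (x of block_front in the frame of stop_face above -0.002 m and angle between the x axis of block and the x axis of vise, either way round below 0.055 rad and value of joint dial below 0.1 rad), for 0.2 s.
2. both tabs are pressed clear of the pins (over 4 mm) at the same time with the dial turned past 0.15 rad (value of joint each of tab_a, tab_b above 0.004 m and value of joint dial above 0.15 rad), for 0.2 s.
At the end, for the whole second after the job is handed in: The block stands on the bed, front end within 2 mm of the end stop and square to it within 3 degrees; the sprung jaw presses it with 6 to 18 N; both tabs are out (within 1.5 mm), so the dial is locked; all at rest (x of block_front in the frame of stop_face above -0.002 m and angle between the x axis of block and the x axis of vise, either way round below 0.055 rad and contact force between jaw and block between 6 and 18 N and value of joint each of tab_a, tab_b below 0.0015 m and linear speed of block below 0.01 m/s and z of block in the frame of vise below 0.015 m); the robot touches nothing.
It fails at once if the fingers press the block with more than 25 N (contact force between the fingers and block above 25 N).
It fails at once if the jaw presses the block with more than 26 N (contact force between jaw and block above 26 N).
It fails at once if a bystander is moved by more than 30 mm (distance of any of ring, screwdriver, pliers, hammer, brush, pot, anvil from where it was at the start of the episode above 0.03 m).
It also fails if it takes over 64 s, if anything falls off the work surface, if the arm or the gripper's body presses on something with over 40 N, if the wrist force passes 120 N, or if a joint passes its speed limit or range.

ROBOT

A 7-joint arm with a two-finger parallel gripper is mounted at the origin on the work surface. World frame = base frame: x ahead of the robot, y to its left, z up, the work surface at z = 0. Lengths are in m, angles in rad, forces in N, time in s.
With the tool pointing down it reaches from about 0.425 to 0.925 m from the base axis. Payload 6.8 kg.
Tool frame: the origin (TCP) lies on the centre line of the jaws, within the pads' length; the fingertips stand 19 mm ahead of it and the grasp point (between the pads) is the TCP; z points along the fingers, y is the line along which they close (so a half turn about z gives the same grasp; the last joint's range is limited). The gripper opens to 85 mm and grips with 20 to 120 N. Pads are 22 mm wide; open, the fingers measure 114 mm over their backs; the gripper's body (76 mm by 85 mm) begins 54 mm behind the grasp point. The pads swing forward as they close: fully open they stand 13 mm farther back than shut.
Start: joints at [1.073, 0.477, 0.022, 1.555, -0.011, 1.109, -0.083], TCP at [0.257, -0.624, 0.25] pointing down, gripper open.
Joint ranges: [-2.96, 2.96], [-0.34, 2.1], [-1.41, 1.46], [0.24, 2.44], [-1.37, 4.51], [0.17, 1.92], [-2.96, 2.96]. Speed limits (rad/s): [2.39, 2.39, 3.14, 3.14, 3.14, 3.14, 3.14].

INTERFACE

Orientations are given as a rotation vector (axis times angle).
In Python, from bench import r gives the robot as it stands. The module is installed in compiled form; this text tells all that it offers.
- The arm moves only by the tool arm_command, never from a script. Its argument "rows" is a list of rows, each an object of numbers: "fingers": the opening, from -1 (shut) to 1 (fully open); "x", "y", "z": the shift along the tool's x, y, z in m; "ax", "ay", "az": the turn, a rotation vector about the tool's x, y, z in degrees. In form: [{"fingers": .., "x": .., "y": .., "z": .., "ax": .., "ay": .., "az": ..}, ...]. A call has 1 to 10 rows; each row shifts and turns the commanded pose from where the row before left it, along the tool's axes as they then stand; what a row does not reach is not made up. A row lasts 1/12 s, in which the tool goes at most 41.7 mm and 7.16 degrees, less where a joint would pass 70% of its speed; a pose out of reach is approached as far as the arm can. A call is refused whole if a number of a shift passes 0.0417 or a number of a turn 7.16, either way. A call with a gripper value outside its range is refused whole. The fingers move at their own pace and stop on an object; "grip_force" is the grip in N (left out, the last holds). Time passes only in rows, so rows that do not move let the fingers close. It gives the time, the measured TCP pose, the force, the opening and the grip force at its end, in the units of the state.
- r.get_obs(): the state, without advancing time (a new reading comes with each control period).
- r.grab_frame(name): name is "scene" or "top" or "wrist"; returns a dict with "frame" (480x640x3 uint8, red, green, blue), "depth" (480x640 float32, m along the optical axis (not along the pixel's ray), 0 where there is no reading), "K" (3x3 intrinsics, pixels), "world_from_camera" (4x4, takes a point from camera to world coordinates). Camera axes: x right, y down, z forward; pixel columns grow to the right and rows downward; lengths in m; the calibration is good to about 2 mm. The wrist camera is an equidistant fisheye: a pixel r from the principal point sees the ray r / f radians off the axis. A picture is of the moment at which its call begins.
- r.hand_in(): hands the job in; it is judged then, once.
The state is a dict: "clock": time; "joints": joint angles; "qvel": joint speeds; "tau": joint torques, N m; "tcp_pos": TCP position; "orientation": TCP orientation; "contact_force": force on the tool from outside, world axes, zero at the start; "moment": the same for the moment, N m; "grip_width": finger opening in m; "gripper_force": force on a finger pad.
Only numpy, scipy, OpenCV 4.12 (cv2) and the standard library are available. Lean on these libraries where they do the work, as an engineer would, in place of code of your own. Each camera call takes 0.05 s, during which the arm holds its last target. There are 200 camera calls.

## Working session

There is one attempt and no reset: what is moved stays moved. The work goes in short steps, Python scripts to look and compute and a tool call to move; the robot and the scene stay as the last step left them, time stands still between calls to the robot, and variables do not carry over. Pictures are saved under pics/ and viewed, at most 10 in all, crops included, and the job is handed in when it is done.

Besides the shell and the picture viewer there is one more tool, called after "Request:" in YAML: its name, and indented under it one key for each argument. arm_command: Moves the arm, as the interface text tells. Its arguments: {"type":"object","properties":{"rows":{"type":"array"},"grip_force":{"type":"number"}},"required":["rows"]}

```bash
mkdir -p pics; cat > h.py <<'E'
import numpy as np, cv2
from bench import r
def px2w(f,u,v,z=None):
    K,T=f["K"],f["world_from_camera"]
    d=T[:3,:3]@np.array([(u-K[0,2])/K[0,0],(v-K[1,2])/K[1,1],1])
    o=T[:3,3]
    s=f["depth"][int(v),int(u)] if z is None else (z-o[2])/d[2]
    return o+s*d
def cloud(f):
    K,T=f["K"],f["world_from_camera"]
    v,u=np.mgrid[:480,:640]; d=f["depth"]
    p=np.stack([(u-K[0,2])/K[0,0]*d,(v-K[1,2])/K[1,1]*d,d],-1)
    return p@T[:3,:3].T+T[:3,3]
def save(n,im): cv2.imwrite("pics/"+n,im[...,::-1])
E
python3 - <<'E'
from h import *
o=r.get_obs(); print(o)
for n in("top","scene"):
    f=r.grab_frame(n); np.savez(n+".npz",**f); save(n+"0.png",f["frame"]); print(n,f["K"],f["world_from_camera"])
E
```

```text
{'clock': 0.0, 'joints': array([ 1.07288856,  0.47782772,  0.02233029,  1.55643913, -0.01148988,
        1.10928161, -0.08308515]), 'qvel': array([ 0.00108624, -0.00022918,  0.00054074,  0.00099293, -0.0005767 ,
       -0.00064876, -0.0001805 ]), 'tau': array([ 4.43295639e-04, -5.96444499e+01,  1.60815451e+00, -2.81195086e+01,
        1.25013205e-02,  9.48813627e-03, -1.47122250e-05]), 'tcp_pos': array([ 0.25629136, -0.62385988,  0.24931217]), 'orientation': array([-3.08036848e+00, -6.08174542e-01,  7.71702373e-04]), 'contact_force': array([ 0.17925357, -0.78415694,  0.2566018 ]), 'moment': array([0.04364163, 0.03028863, 0.01398231]), 'gripper_force': 0.0, 'grip_width': 0.08542345517128759}
top [[543.69661904   0.         318.32199356]
 [  0.         543.69661904 226.70794248]
 [  0.           0.           1.        ]] [[ 9.83055819e-03 -9.74435760e-01  2.24451129e-01  2.77766100e-01]
 [-9.99951569e-01 -9.47448869e-03  2.66339270e-03 -9.96771176e-03]
 [-4.68745412e-04 -2.24466441e-01 -9.74481707e-01  1.45216130e+00]
 [ 0.00000000e+00  0.00000000e+00  0.00000000e+00  1.00000000e+00]]
scene [[615.5309021    0.         309.63768138]
 [  0.         615.5309021  247.12422071]
 [  0.           0.           1.        ]] [[-0.37411845  0.72805551 -0.57443064  1.34036137]
 [ 0.92736872  0.29688237 -0.22770182  0.26990691]
 [ 0.00475877 -0.61789645 -0.78624508  1.06822448]
 [ 0.          0.          0.          1.        ]]
```

View pics/top0.png

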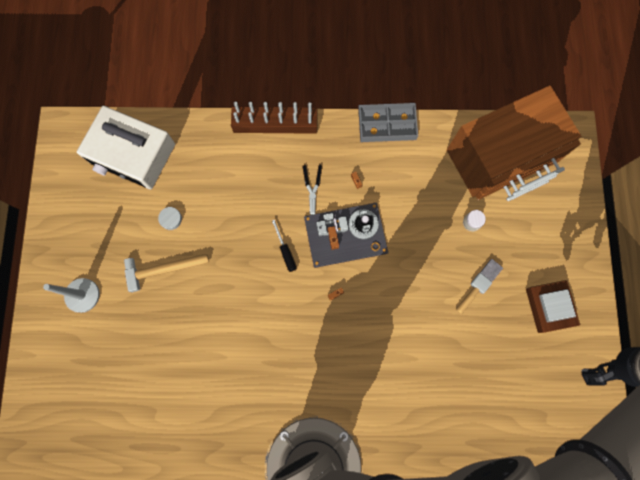

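View pics/scene0.png

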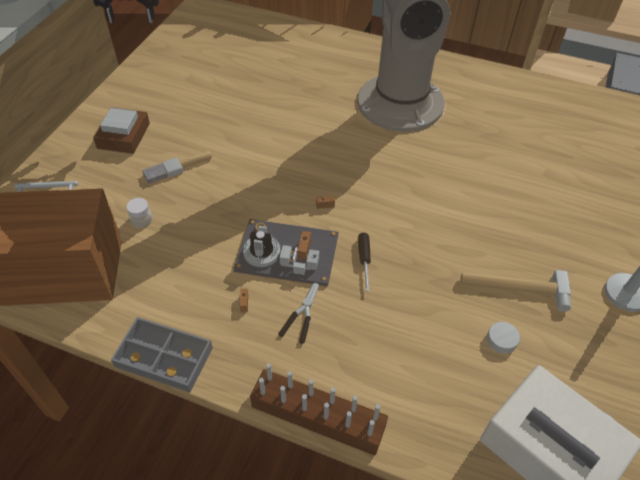

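The top view shows the vise plate at about (345,236), with the dial at (363,223), the block at (333,238) and the ring at (376,246). The two loose orange blocks, at (356,178) and (336,294), are look-alikes.

```bash
python3 - <<'E'
from h import *
for n,roi in(("top",(285,190,400,280)),("scene",(225,210,345,295))):
    f=dict(np.load(n+".npz")); im=f["frame"].astype(int)
    x0,y0,x1,y1=roi
    P=cloud(f)
    hsv=cv2.cvtColor(f["frame"],cv2.COLOR_RGB2HSV)
    m=((hsv[...,1]<90)&(hsv[...,2]<130)).astype(np.uint8)
    mm=np.zeros_like(m); mm[y0:y1,x0:x1]=m[y0:y1,x0:x1]
    mm=cv2.morphologyEx(mm,cv2.MORPH_OPEN,np.ones((3,3)))
    cs,_=cv2.findContours(mm,0,2); c=max(cs,key=cv2.contourArea)
    h=cv2.convexHull(c)[:,0]
    W=np.array([px2w(f,u,v,.012)[:2] for u,v in h])
    (c0,s,a)=cv2.minAreaRect((W*1000).astype(np.float32)); print(n,c0,s,a)
    b=cv2.boxPoints((c0,s,a)); print(b)
    # block (orange)
    mo=((hsv[...,0]<16)&(hsv[...,1]>120)&(hsv[...,2]>60)).astype(np.uint8); k=np.zeros_like(mo);k[y0:y1,x0:x1]=mo[y0:y1,x0:x1]
    cs,_=cv2.findContours(k,0,2)
    for c in cs:
        if cv2.contourArea(c)>25:
            W=np.array([px2w(f,u,v,.042)[:2]*1000 for u,v in c[:,0]],np.float32); print("or",cv2.boundingRect(c),cv2.minAreaRect(W))
    Z=P[...,2]; q=np.zeros_like(Z,bool);q[y0:y1,x0:x1]=True
    t=P[q&(Z>.06)&(Z<.09)]; print("dial",len(t),t.mean(0) if len(t) else 0, t.min(0),t.max(0))
    save(n+"c.png",cv2.resize(f["frame"][y0:y1,x0:x1],None,fx=6,fy=6,interpolation=cv2.INTER_CUBIC))
E
```

```text
top (589.23095703125, -79.82637023925781) (145.5370635986328, 204.08221435546875) 11.366686820983887
[[ 497.7787      5.871538]
 [ 538.00073  -194.20778 ]
 [ 680.6832   -165.52428 ]
 [ 640.4612     34.55504 ]]
or (328, 226, 11, 24) ((574.187744140625, -44.90773391723633), (61.07234191894531, 21.86193084716797), 11.404020309448242)
dial 160 [ 0.61711763 -0.12729232  0.07029808] [ 0.59486087 -0.14916523  0.06030795] [ 0.64015294 -0.10708285  0.08261548]
scene (596.5182495117188, -78.85218048095703) (153.52023315429688, 205.7108154296875) 11.564671516418457
[[ 500.69662      6.5267706]
 [ 541.9363    -195.00793  ]
 [ 692.33984   -164.23112  ]
 [ 651.1002      37.303574 ]]
or (240, 289, 8, 6) ((745.6201782226562, -107.72478485107422), (12.070467948913574, 14.6306734085083), 22.15609359741211)
or (298, 232, 13, 27) ((588.5785522460938, -41.89738845825195), (70.78459167480469, 20.875076293945312), 10.525213241577148)
dial 266 [ 0.62157718 -0.12708478  0.06809031] [ 0.5935666  -0.14855728  0.06001139] [ 0.64457884 -0.10608149  0.07670177]
```

View pics/topc.png

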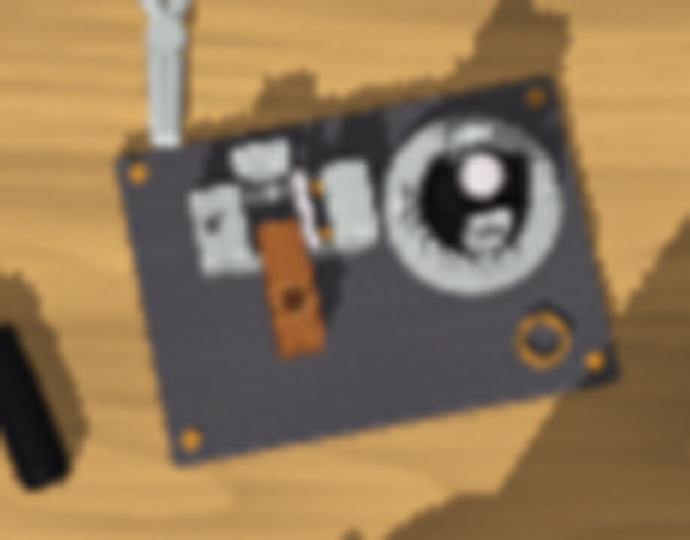

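The top crop shows the block at (290,285), sitting between the fixed jaw (left) and the sprung jaw (right). The dial is at (473,205), the stop at (262,160) and the ring at (544,340). That puts the vise origin near (597,-30) mm, yaw 11.4°.

```bash
cat >> h.py <<'E'
from scipy.spatial.transform import Rotation as Ro
YAW=np.deg2rad(11.4); VO=np.array([.597,-.0298]); c_,s_=np.cos(YAW),np.sin(YAW); RV=np.array([[c_,-s_],[s_,c_]])
def v2w(x,y): return VO+RV@np.array([x,y])
def w2v(p): return RV.T@(np.asarray(p)[:2]-VO)
def plan(p,yaw_y):
    """tool-frame turn then shift to put TCP at p with tool z down and tool y at world angle yaw_y (mod pi)"""
    o=r.get_obs(); R0=Ro.from_rotvec(o["orientation"]).as_matrix()
    y=np.array([np.cos(yaw_y),np.sin(yaw_y),0]); z=np.array([0,0,-1.])
    for s in(1,-1):
        R1=np.stack([np.cross(s*y,z),s*y,z],1)
        print("turn deg",np.round(np.rad2deg(Ro.from_matrix(R0.T@R1).as_rotvec()),2),"then shift mm",np.round(R1.T@(np.asarray(p)-o["tcp_pos"])*1000,1))
    print("j",np.round(o["joints"],2),"t",round(o["clock"],2),"tcp",np.round(o["tcp_pos"]*1000,1),"F",np.round(o["contact_force"],1),"w",round(o["grip_width"]*1000,1),"vise xy",np.round(w2v(o["tcp_pos"])*1000,1))
E
python3 - <<'E'
from h import *
plan([*v2w(-.03,-.05),.30],YAW)
E
```

```text
turn deg [-8.000e-02 -6.000e-02 -7.906e+01] then shift mm [465.1 421.4 -50.6]
turn deg [-6.0000e-02  9.0000e-02  1.0094e+02] then shift mm [-465.1 -421.4  -50.6]
j [ 1.07  0.48  0.02  1.56 -0.01  1.11 -0.08] t 0.1 tcp [ 256.3 -623.9  249.4] F [0.2 0.1 0.2] w 85.5 vise xy [-451.4 -515.1]
```

Request:
arm_command:
  rows:
    - {"az": -7.1, "z": -0.005}
    - {"az": -7.1, "z": -0.005}
    - {"az": -7.1, "z": -0.005}
    - {"az": -7.1, "z": -0.005}
    - {"az": -7.1, "z": -0.005}
    - {"az": -7.1, "z": -0.005}
    - {"az": -7.1, "z": -0.005}
    - {"az": -7.1, "z": -0.005}
    - {"az": -7.1, "z": -0.005}
    - {"az": -7.1, "z": -0.005}

```text
validation failed for argument at $.ro...
```

Request:
arm_command:
  rows:
    - {"az": -7.1}
    - {"az": -1.0, "x": 0.03, "y": 0.027}
    - {"x": 0.03, "y": 0.027}
    - {"x": 0.03, "y": 0.027}
    - {"x": 0.03, "y": 0.027}
    - {"x": 0.03, "y": 0.027}
    - {"x": 0.03, "y": 0.027}
    - {"x": 0.03, "y": 0.027}
    - {"x": 0.03, "y": 0.027}
    - {"x": 0.03, "y": 0.027}

```text
validation failed for argument at $.ro...
```

Request:
arm_command:
  rows:
    - {"x": 0.028, "y": 0.026}
    - {"x": 0.028, "y": 0.026}
    - {"x": 0.028, "y": 0.026}
    - {"x": 0.028, "y": 0.026}
    - {"x": 0.028, "y": 0.026}
    - {"x": 0.028, "y": 0.026}
    - {"x": 0.028, "y": 0.026}
    - {}
    - {}

```text
validation failed for argument at $.ro...
```

```bash
python3 - <<'E'
from h import *
plan([*v2w(-.03,-.05),.30],YAW)
f=r.grab_frame("wrist"); np.savez("w1.npz",**f); save("w1.png",f["frame"]); print(f["K"],f["world_from_camera"])
E
```

```text
turn deg [-8.000e-02 -6.000e-02 -7.906e+01] then shift mm [465.1 421.4 -50.6]
turn deg [-6.0000e-02  9.0000e-02  1.0094e+02] then shift mm [-465.1 -421.4  -50.6]
j [ 1.07  0.48  0.02  1.56 -0.01  1.11 -0.08] t 0.1 tcp [ 256.3 -623.9  249.4] F [0.2 0.1 0.2] w 85.5 vise xy [-451.4 -515.1]
[[371.64829954   0.         321.61692524]
 [  0.         371.64829954 241.2294239 ]
 [  0.           0.           1.        ]] [[ 0.38023779 -0.88230966 -0.27739662  0.32653024]
 [-0.92488659 -0.36338121 -0.11197716 -0.59488657]
 [-0.00200219  0.29913836 -0.95420765  0.37355096]
 [ 0.          0.          0.          1.        ]]
```

View pics/w1.png

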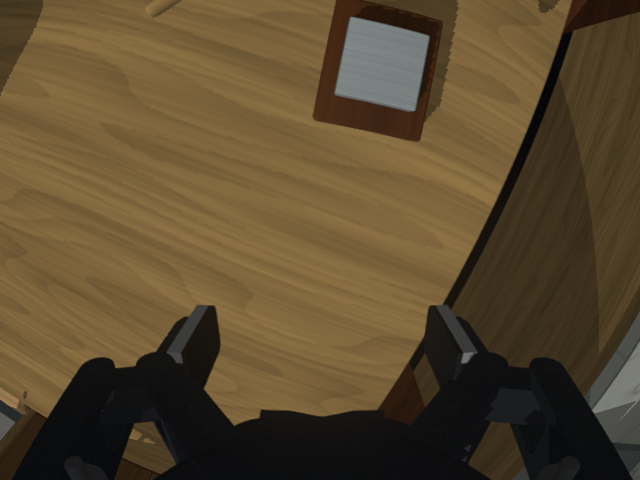

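The arm has not moved, because the rows were refused, presumably for missing keys. This wrist picture shows only the fingers, at (195,340) and (450,340). I'll resend the rows with every key filled in.

Request:
arm_command:
  rows:
    - {"fingers": 1, "x": 0, "y": 0, "z": -0.005, "ax": 0, "ay": 0, "az": -7.1}
    - {"fingers": 1, "x": 0, "y": 0, "z": -0.005, "ax": 0, "ay": 0, "az": -7.1}
    - {"fingers": 1, "x": 0, "y": 0, "z": -0.005, "ax": 0, "ay": 0, "az": -7.1}
    - {"fingers": 1, "x": 0, "y": 0, "z": -0.005, "ax": 0, "ay": 0, "az": -7.1}
    - {"fingers": 1, "x": 0, "y": 0, "z": -0.005, "ax": 0, "ay": 0, "az": -7.1}
    - {"fingers": 1, "x": 0, "y": 0, "z": -0.005, "ax": 0, "ay": 0, "az": -7.1}
    - {"fingers": 1, "x": 0, "y": 0, "z": -0.005, "ax": 0, "ay": 0, "az": -7.1}
    - {"fingers": 1, "x": 0, "y": 0, "z": -0.005, "ax": 0, "ay": 0, "az": -7.1}
    - {"fingers": 1, "x": 0, "y": 0, "z": -0.005, "ax": 0, "ay": 0, "az": -7.1}
    - {"fingers": 1, "x": 0, "y": 0, "z": -0.005, "ax": 0, "ay": 0, "az": -7.1}
  grip_force: 40

```text
clock: 0.98
tcp_pos: [0.2564, -0.6242, 0.3001]
orientation: [-2.149, -2.291, -0.0]
contact_force: [-0.1, -0.2, -0.6]
grip_width: 0.0853
gripper_force: 0.0
```

Request:
arm_command:
  rows:
    - {"fingers": 1, "x": 0.01, "y": 0.01, "z": 0, "ax": 0, "ay": 0, "az": -7.1}
    - {"fingers": 1, "x": 0.03, "y": 0.027, "z": 0, "ax": 0, "ay": 0, "az": -1}
    - {"fingers": 1, "x": 0.03, "y": 0.027, "z": 0, "ax": 0, "ay": 0, "az": 0}
    - {"fingers": 1, "x": 0.03, "y": 0.027, "z": 0, "ax": 0, "ay": 0, "az": 0}
    - {"fingers": 1, "x": 0.03, "y": 0.027, "z": 0, "ax": 0, "ay": 0, "az": 0}
    - {"fingers": 1, "x": 0.03, "y": 0.027, "z": 0, "ax": 0, "ay": 0, "az": 0}
    - {"fingers": 1, "x": 0.03, "y": 0.027, "z": 0, "ax": 0, "ay": 0, "az": 0}
    - {"fingers": 1, "x": 0.03, "y": 0.027, "z": 0, "ax": 0, "ay": 0, "az": 0}
    - {"fingers": 1, "x": 0.03, "y": 0.027, "z": 0, "ax": 0, "ay": 0, "az": 0}
    - {"fingers": 1, "x": 0.03, "y": 0.027, "z": 0, "ax": 0, "ay": 0, "az": 0}

```text
clock: 1.82
tcp_pos: [0.4516, -0.2996, 0.3003]
orientation: [-1.989, -2.431, 0.0]
contact_force: [1.2, -0.7, 0.3]
grip_width: 0.0857
gripper_force: 0.0
```

Request:
arm_command:
  rows:
    - {"fingers": -1, "x": 0.03, "y": 0.027, "z": 0, "ax": 0, "ay": 0, "az": 0}
    - {"fingers": -1, "x": 0.03, "y": 0.027, "z": 0, "ax": 0, "ay": 0, "az": 0}
    - {"fingers": -1, "x": 0.03, "y": 0.027, "z": 0, "ax": 0, "ay": 0, "az": 0}
    - {"fingers": -1, "x": 0.03, "y": 0.027, "z": 0, "ax": 0, "ay": 0, "az": 0}
    - {"fingers": -1, "x": 0.03, "y": 0.027, "z": 0, "ax": 0, "ay": 0, "az": 0}
    - {"fingers": -1, "x": 0.03, "y": 0.027, "z": 0, "ax": 0, "ay": 0, "az": 0}
    - {"fingers": -1, "x": 0, "y": 0, "z": 0, "ax": 0, "ay": 0, "az": 0}
    - {"fingers": -1, "x": 0, "y": 0, "z": 0, "ax": 0, "ay": 0, "az": 0}

```text
clock: 2.48
tcp_pos: [0.575, -0.0895, 0.3001]
orientation: [-1.981, -2.437, -0.001]
contact_force: [0.1, -0.4, 0.2]
grip_width: -0.0001
gripper_force: 0.0
```

```bash
python3 - <<'E'
from h import *
f=r.grab_frame("wrist"); np.savez("w1.npz",**f); save("w2.png",f["frame"]); print(f["world_from_camera"])
plan([*v2w(-.075,-.0103),.12],YAW)
E
```

```text
[[ 9.78950393e-01  1.94893834e-01  6.06013385e-02  5.58866642e-01]
 [ 2.04098312e-01 -9.34672122e-01 -2.91087449e-01 -1.47645908e-02]
 [-8.87673818e-05  2.97328804e-01 -9.54775144e-01  4.24262941e-01]
 [ 0.00000000e+00  0.00000000e+00  0.00000000e+00  1.00000000e+00]]
turn deg [-0.05 -0.01  0.14] then shift mm [ 46.4 -40.3 179.8]
turn deg [ 2.0000e-02 -8.0000e-02 -1.7986e+02] then shift mm [-46.4  40.3 179.8]
j [ 0.49  0.33 -0.55  1.7   0.19  1.17  0.09] t 2.53 tcp [574.2 -92.2 299.8] F [-1.1 -0.3  0.1] w -0.2 vise xy [-34.7 -56.7]
```

View pics/w2.png

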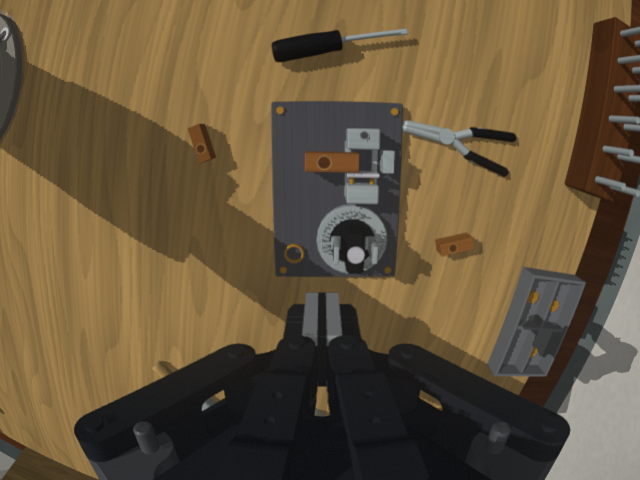

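In the wrist picture the plate's corners are at about (272,102), (403,103), (396,276) and (276,276). The block is at (332,162) and the dial at (352,240). I'll refine the vise and block with fisheye rays.

```bash
cat >> h.py <<'E'
def fe2w(f,u,v,z):
    K,T=f["K"],f["world_from_camera"]
    a=np.array([u-K[0,2],v-K[1,2]]); rr=np.hypot(*a); th=rr/K[0,0]
    d=T[:3,:3]@np.array([*(a/max(rr,1e-9)*np.sin(th)),np.cos(th)]); o=T[:3,3]
    return (o+(z-o[2])/d[2]*d)[:2]
E
python3 - <<'E'
from h import *
f=dict(np.load("w1.npz")); hsv=cv2.cvtColor(f["frame"],cv2.COLOR_RGB2HSV)
def roi(m,x0,y0,x1,y1):
    k=np.zeros(m.shape,np.uint8);k[y0:y1,x0:x1]=m[y0:y1,x0:x1];return k
m=roi((hsv[...,1]<90)&(hsv[...,2]<120),262,94,409,284); m=cv2.morphologyEx(m,cv2.MORPH_OPEN,np.ones((5,5)))
c=max(cv2.findContours(m,0,1)[0],key=cv2.contourArea)
W=np.array([fe2w(f,*p,.012)*1000 for p in c[:,0]],np.float32); rc=cv2.minAreaRect(W); print("plate",rc)
o=roi((hsv[...,0]<16)&(hsv[...,1]>120)&(hsv[...,2]>60),290,140,380,185)
for c in cv2.findContours(o,0,1)[0]:
    if cv2.contourArea(c)<60: continue
    W=np.array([fe2w(f,*p,.042)*1000 for p in c[:,0]],np.float32); b=cv2.minAreaRect(W); print("block",b)
    V=np.array([w2v(p/1000)*1000 for p in W]); print("vise",V.min(0),V.max(0))
x=298;y=95
save("w2c.png",cv2.resize(f["frame"][120:280,280:410],None,fx=4.5,fy=3.7,interpolation=cv2.INTER_CUBIC))
E
```

```text
plate ((589.4804077148438, -80.384765625), (144.76651000976562, 203.78529357910156), 11.6383056640625)
block ((575.6329345703125, -45.03821563720703), (54.65830993652344, 20.738384246826172), 11.521754264831543)
vise [-51.26667571 -21.13823396] [ 3.39278042 -0.39653214]
```

View pics/w2c.png

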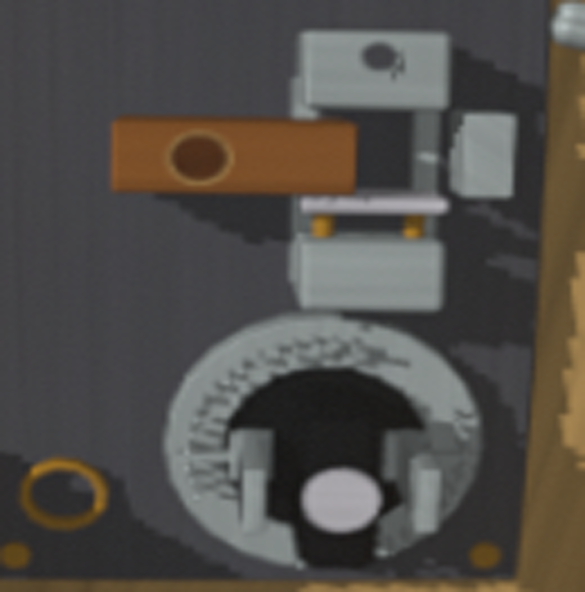

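The crop shows the block sitting square, its right end at (355,155) short of the stop at (450,155), with about 3 mm to the fixed jaw. The views agree, so I'll go behind the block.

```bash
sed -i 's/deg2rad(11.4); VO=np.array(\[.597,-.0298\])/deg2rad(11.5); VO=np.array([.597,-.0301])/' h.py; python3 - <<'E'
from h import *
plan([*v2w(-.082,-.0107),.040],YAW)
E
```

```text
turn deg [-0.05 -0.01  0.04] then shift mm [ 45.6 -47.3 259.8]
turn deg [ 2.0000e-02 -8.0000e-02 -1.7996e+02] then shift mm [-45.6  47.3 259.8]
j [ 0.49  0.33 -0.55  1.7   0.19  1.17  0.09] t 2.53 tcp [574.2 -92.2 299.8] F [-1.1 -0.3  0.1] w -0.2 vise xy [-34.7 -56.3]
```

Request:
arm_command:
  rows:
    - {"fingers": -1, "x": 0.0228, "y": -0.0236, "z": 0.035, "ax": 0, "ay": 0, "az": 0}
    - {"fingers": -1, "x": 0.0228, "y": -0.0236, "z": 0.035, "ax": 0, "ay": 0, "az": 0}
    - {"fingers": -1, "x": 0, "y": 0, "z": 0.035, "ax": 0, "ay": 0, "az": 0}
    - {"fingers": -1, "x": 0, "y": 0, "z": 0.035, "ax": 0, "ay": 0, "az": 0}
    - {"fingers": -1, "x": 0, "y": 0, "z": 0.035, "ax": 0, "ay": 0, "az": 0}
    - {"fingers": -1, "x": 0, "y": 0, "z": 0.035, "ax": 0, "ay": 0, "az": 0}
    - {"fingers": -1, "x": 0, "y": 0, "z": 0.025, "ax": 0, "ay": 0, "az": 0}
    - {"fingers": -1, "x": 0, "y": 0, "z": 0, "ax": 0, "ay": 0, "az": 0}
    - {"fingers": -1, "x": 0, "y": 0, "z": 0, "ax": 0, "ay": 0, "az": 0}

```text
clock: 3.28
tcp_pos: [0.525, -0.0638, 0.0739]
orientation: [-1.991, -2.428, 0.004]
contact_force: [-0.2, -0.4, -0.4]
grip_width: 0.0001
gripper_force: 0.0
```

```bash
python3 - <<'E'
from h import *
plan([*v2w(-.082,-.0107),.040],YAW)
f=r.grab_frame("wrist"); np.savez("w3.npz",**f); save("w3.png",f["frame"][120:480,120:560])
E
```

```text
turn deg [-0.18 -0.01 -0.2 ] then shift mm [ 8.  -4.7 33.9]
turn deg [-1.000e-02  2.800e-01  1.798e+02] then shift mm [-8.   4.7 33.9]
j [ 0.38  0.53 -0.48  2.01  0.37  0.69 -0.13] t 3.28 tcp [525.  -63.8  73.9] F [-0.2 -0.4 -0.4] w 0.1 vise xy [-77.3 -18.7]
```

View pics/w3.png

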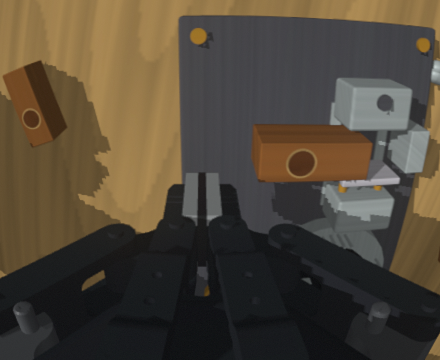

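The closed fingers are at (203,210), left of the block's rear end at (255,150). Joint speed limits cut the last move short, so I'll finish the approach and then push.

Request:
arm_command:
  rows:
    - {"fingers": -1, "x": 0.004, "y": -0.0025, "z": 0, "ax": 0, "ay": 0, "az": -0.2}
    - {"fingers": -1, "x": 0.004, "y": -0.0025, "z": 0.006, "ax": 0, "ay": 0, "az": 0}
    - {"fingers": -1, "x": 0, "y": 0, "z": 0.014, "ax": 0, "ay": 0, "az": 0}
    - {"fingers": -1, "x": 0, "y": 0, "z": 0.014, "ax": 0, "ay": 0, "az": 0}
    - {"fingers": -1, "x": 0, "y": 0, "z": 0, "ax": 0, "ay": 0, "az": 0}
    - {"fingers": -1, "x": 0, "y": 0, "z": 0, "ax": 0, "ay": 0, "az": 0}

```text
clock: 3.83
tcp_pos: [0.5196, -0.055, 0.041]
orientation: [1.984, 2.435, -0.0]
contact_force: [-0.3, -0.0, 0.5]
grip_width: 0.0002
gripper_force: 0.0
```

```bash
python3 - <<'E'
from h import *
plan([*v2w(-.0405,-.0107),.040],YAW)
E
```

```text
turn deg [-0.    0.01  0.16] then shift mm [-1.7 40.3  1. ]
turn deg [-1.0000e-02 -0.0000e+00 -1.7984e+02] then shift mm [  1.7 -40.3   1. ]
j [ 0.34  0.57 -0.45  2.04  0.42  0.61 -0.18] t 3.83 tcp [519.6 -55.   41. ] F [-0.3 -0.   0.5] w 0.2 vise xy [-80.8  -9. ]
```

Request:
arm_command:
  rows:
    - {"fingers": -1, "x": -0.0015, "y": 0.006, "z": 0, "ax": 0, "ay": 0, "az": 0.16}
    - {"fingers": -1, "x": 0, "y": 0.004, "z": 0, "ax": 0, "ay": 0, "az": 0}
    - {"fingers": -1, "x": 0, "y": 0.003, "z": 0, "ax": 0, "ay": 0, "az": 0}
    - {"fingers": -1, "x": 0, "y": 0.003, "z": 0, "ax": 0, "ay": 0, "az": 0}
    - {"fingers": -1, "x": 0, "y": 0.003, "z": 0, "ax": 0, "ay": 0, "az": 0}
    - {"fingers": -1, "x": 0, "y": 0.003, "z": 0, "ax": 0, "ay": 0, "az": 0}
    - {"fingers": -1, "x": 0, "y": 0.003, "z": 0, "ax": 0, "ay": 0, "az": 0}
    - {"fingers": -1, "x": 0, "y": 0.003, "z": 0, "ax": 0, "ay": 0, "az": 0}
    - {"fingers": -1, "x": 0, "y": 0.003, "z": 0, "ax": 0, "ay": 0, "az": 0}
    - {"fingers": -1, "x": 0, "y": 0.003, "z": 0, "ax": 0, "ay": 0, "az": 0}

```text
clock: 4.67
tcp_pos: [0.5536, -0.0499, 0.0405]
orientation: [-1.988, -2.432, 0.0]
contact_force: [-0.8, -0.5, -0.4]
grip_width: 0.0002
gripper_force: 0.2
```

Request:
arm_command:
  rows:
    - {"fingers": -1, "x": 0, "y": 0.001, "z": 0, "ax": 0, "ay": 0, "az": 0}
    - {"fingers": -1, "x": 0, "y": 0.001, "z": 0, "ax": 0, "ay": 0, "az": 0}
    - {"fingers": -1, "x": 0, "y": 0, "z": 0, "ax": 0, "ay": 0, "az": 0}

```text
clock: 4.92
tcp_pos: [0.5555, -0.0495, 0.0405]
orientation: [1.988, 2.432, 0.0]
contact_force: [0.2, -0.3, -0.4]
grip_width: 0.0002
gripper_force: 0.0
```

```bash
python3 - <<'E'
from h import *
plan([*v2w(-.0405,-.0107),.040],YAW)
f=r.grab_frame("wrist"); np.savez("w4.npz",**f); save("w4.png",f["frame"][120:400,220:600])
E
```

```text
turn deg [ 0.01 -0.   -0.02] then shift mm [0.  4.  0.5]
turn deg [-0.0000e+00 -1.0000e-02  1.7998e+02] then shift mm [-0.  -4.   0.5]
j [ 0.32  0.61 -0.44  1.96  0.41  0.66 -0.18] t 4.92 tcp [555.5 -49.5  40.5] F [ 0.2 -0.3 -0.4] w 0.2 vise xy [-44.5 -10.7]
```

View pics/w4.png

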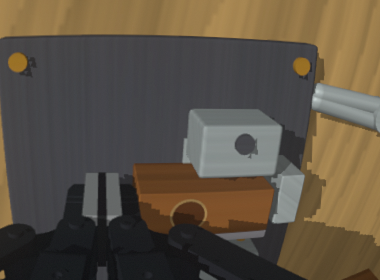

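The fingers at (120,200) are now close behind or against the block's rear face at (135,185), and its front end at (272,195) is near the stop at (280,195). I'll continue in small steps while watching the force.

Request:
arm_command:
  rows:
    - {"fingers": -1, "x": 0, "y": 0.001, "z": 0, "ax": 0, "ay": 0, "az": 0}
    - {"fingers": -1, "x": 0, "y": 0.001, "z": 0, "ax": 0, "ay": 0, "az": 0}
    - {"fingers": -1, "x": 0, "y": 0, "z": 0, "ax": 0, "ay": 0, "az": 0}

```text
clock: 5.22
tcp_pos: [0.5575, -0.0492, 0.0406]
orientation: [1.988, 2.432, 0.0]
contact_force: [-0.0, -0.4, -0.7]
grip_width: -0.0003
gripper_force: 0.1
```

Request:
arm_command:
  rows:
    - {"fingers": -1, "x": 0, "y": 0.001, "z": 0, "ax": 0, "ay": 0, "az": 0}
    - {"fingers": -1, "x": 0, "y": 0, "z": 0, "ax": 0, "ay": 0, "az": 0}

```text
clock: 5.38
tcp_pos: [0.5584, -0.049, 0.0405]
orientation: [1.988, 2.432, 0.0]
contact_force: [-0.1, -0.0, -1.0]
grip_width: -0.0
gripper_force: 0.1
```

Request:
arm_command:
  rows:
    - {"fingers": -1, "x": 0, "y": 0.001, "z": 0, "ax": 0, "ay": 0, "az": 0}
    - {"fingers": -1, "x": 0, "y": 0, "z": 0, "ax": 0, "ay": 0, "az": 0}

```text
clock: 5.55
tcp_pos: [0.5594, -0.0488, 0.0405]
orientation: [1.988, 2.432, 0.0]
contact_force: [-0.2, -1.0, -0.9]
grip_width: 0.0001
gripper_force: 0.1
```

Request:
arm_command:
  rows:
    - {"fingers": -1, "x": 0, "y": 0.001, "z": 0, "ax": 0, "ay": 0, "az": 0}
    - {"fingers": -1, "x": 0, "y": 0, "z": 0, "ax": 0, "ay": 0, "az": 0}

```text
clock: 5.72
tcp_pos: [0.5604, -0.0486, 0.0405]
orientation: [1.988, 2.432, 0.0]
contact_force: [-0.8, 0.3, -0.4]
grip_width: 0.0005
gripper_force: 0.1
```

Request:
arm_command:
  rows:
    - {"fingers": -1, "x": 0, "y": 0.001, "z": 0, "ax": 0, "ay": 0, "az": 0}
    - {"fingers": -1, "x": 0, "y": 0, "z": 0, "ax": 0, "ay": 0, "az": 0}

```text
clock: 5.88
tcp_pos: [0.5611, -0.0485, 0.0405]
orientation: [-1.988, -2.432, 0.001]
contact_force: [-1.3, -1.0, 0.2]
grip_width: -0.0003
gripper_force: 0.5
```

```bash
python3 - <<'E'
from h import *
plan([*v2w(-.0405,-.0107),.040],YAW)
f=r.grab_frame("wrist"); np.savez("w5.npz",**f)
hsv=cv2.cvtColor(f["frame"],cv2.COLOR_RGB2HSV); m=((hsv[...,0]<16)&(hsv[...,1]>120)&(hsv[...,2]>60)).astype(np.uint8)
c=max(cv2.findContours(m[240:380,330:510].copy(),0,1,offset=(330,240))[0],key=cv2.contourArea)
V=np.array([w2v(fe2w(f,*p,.042))*1000 for p in c[:,0]]); print(cv2.boundingRect(c),V.min(0),V.max(0))
E
```

```text
turn deg [-0.02  0.   -0.03] then shift mm [ 0.1 -1.7  0.5]
turn deg [1.0000e-02 4.0000e-02 1.7997e+02] then shift mm [-0.1  1.7  0.5]
j [ 0.32  0.62 -0.44  1.95  0.41  0.67 -0.18] t 5.88 tcp [561.1 -48.5  40.5] F [-1.3 -1.   0.2] w -0.3 vise xy [-38.8 -10.8]
(353, 283, 141, 71) [-27.9882847  -20.54584236] [29.98248972 11.6109545 ]
```

Request:
arm_command:
  rows:
    - {"fingers": -1, "x": 0, "y": 0.0007, "z": 0, "ax": 0, "ay": 0, "az": 0}
    - {"fingers": -1, "x": 0, "y": 0, "z": 0, "ax": 0, "ay": 0, "az": 0}

```text
clock: 6.1
tcp_pos: [0.5612, -0.0484, 0.0404]
orientation: [-1.988, -2.432, 0.002]
contact_force: [-4.0, -0.1, 2.5]
grip_width: 0.0003
gripper_force: 1.8
```

Request:
arm_command:
  rows:
    - {"fingers": -1, "x": 0, "y": 0.0007, "z": 0, "ax": 0, "ay": 0, "az": 0}
    - {"fingers": -1, "x": 0, "y": 0, "z": 0, "ax": 0, "ay": 0, "az": 0}

```text
clock: 6.27
tcp_pos: [0.5612, -0.0484, 0.0403]
orientation: [-1.987, -2.431, 0.004]
contact_force: [-5.1, -1.6, 4.7]
grip_width: -0.0001
gripper_force: 2.9
```

Request:
arm_command:
  rows:
    - {"fingers": -1, "x": 0, "y": 0, "z": 0, "ax": 0, "ay": 0, "az": 0}
    - {"fingers": -1, "x": 0, "y": 0, "z": 0, "ax": 0, "ay": 0, "az": 0}
    - {"fingers": -1, "x": 0, "y": -0.003, "z": 0, "ax": 0, "ay": 0, "az": 0}
    - {"fingers": -1, "x": 0, "y": -0.01, "z": 0, "ax": 0, "ay": 0, "az": 0}
    - {"fingers": -1, "x": 0, "y": -0.005, "z": -0.015, "ax": 0, "ay": 0, "az": 0}
    - {"fingers": -1, "x": 0, "y": 0, "z": -0.025, "ax": 0, "ay": 0, "az": 0}
    - {"fingers": -1, "x": 0, "y": 0, "z": -0.025, "ax": 0, "ay": 0, "az": 0}
    - {"fingers": 1, "x": 0, "y": 0, "z": -0.025, "ax": 0, "ay": 0, "az": 0}
    - {"fingers": 1, "x": 0, "y": 0, "z": -0.025, "ax": 0, "ay": 0, "az": 0}
    - {"fingers": 1, "x": 0, "y": 0, "z": -0.015, "ax": 0, "ay": 0, "az": 0}

```text
clock: 7.1
tcp_pos: [0.5458, -0.0516, 0.1732]
orientation: [1.986, 2.43, 0.004]
contact_force: [0.9, 0.9, -0.6]
grip_width: 0.0356
gripper_force: 0.0
```

```bash
python3 - <<'E'
from h import *
plan([*v2w(-.0,-.100),.13],YAW)
f=r.grab_frame("wrist"); np.savez("w6.npz",**f)
hsv=cv2.cvtColor(f["frame"],cv2.COLOR_RGB2HSV); m=((hsv[...,0]<16)&(hsv[...,1]>120)&(hsv[...,2]>60)).astype(np.uint8)
for c in cv2.findContours(m,0,1)[0]:
    if cv2.contourArea(c)<300: continue
    V=np.array([w2v(fe2w(f,*p,.042))*1000 for p in c[:,0]],np.float32); print(cv2.boundingRect(c),V.min(0),V.max(0),cv2.minAreaRect(V))
save("w6.png",f["frame"][120:480,200:620])
E
```

```text
turn deg [ 0.23  0.06 -0.02] then shift mm [-89.1  54.4  43.2]
turn deg [ 1.0000e-01 -3.6000e-01  1.7998e+02] then shift mm [ 89.1 -54.4  43.2]
j [ 0.42  0.41 -0.54  1.91  0.27  0.89 -0.06] t 7.1 tcp [545.8 -51.6 173.2] F [ 0.9  0.9 -0.6] w 35.6 vise xy [-54.4 -10.9]
(486, 308, 47, 34) [  84.32117  -106.756355] [135.4406  -74.97722] ((110.01239776611328, -90.13440704345703), (46.92818069458008, 27.057373046875), 13.394942283630371)
(358, 215, 79, 35) [-28.388193 -20.434572] [30.108112  5.274594] ((0.8775806427001953, -7.549986839294434), (25.514354705810547, 58.53958511352539), 89.74691009521484)
(159, 174, 41, 57) [-174.30157   -5.2753 ] [-144.17778    36.653038] ((-159.15724182128906, 15.744465827941895), (21.832609176635742, 39.3339729309082), 17.43121910095215)
```

View pics/w6.png

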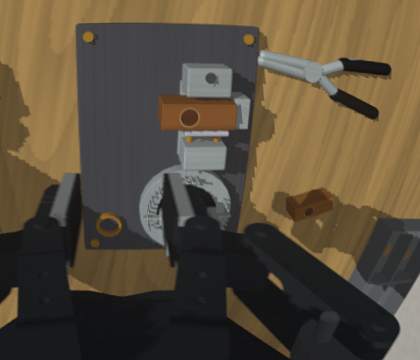

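The block at (200,112) now sits home against the stop at (243,110), and square. Next is the dial.

Request:
arm_command:
  rows:
    - {"fingers": 1, "x": -0.018, "y": 0.011, "z": 0, "ax": 0.2, "ay": 0, "az": 0}
    - {"fingers": 1, "x": -0.018, "y": 0.011, "z": 0, "ax": 0, "ay": 0, "az": 0}
    - {"fingers": 1, "x": -0.018, "y": 0.011, "z": 0, "ax": 0, "ay": 0, "az": 0}
    - {"fingers": 1, "x": -0.018, "y": 0.011, "z": 0, "ax": 0, "ay": 0, "az": 0}
    - {"fingers": 1, "x": -0.017, "y": 0.0105, "z": 0, "ax": 0, "ay": 0, "az": 0}
    - {"fingers": 0.5, "x": 0, "y": 0, "z": 0, "ax": 0, "ay": 0, "az": 0}
    - {"fingers": 0.5, "x": 0, "y": 0, "z": 0, "ax": 0, "ay": 0, "az": 0}
    - {"fingers": 0.5, "x": 0, "y": 0, "z": 0, "ax": 0, "ay": 0, "az": 0}

```text
clock: 7.82
tcp_pos: [0.6153, -0.1273, 0.1699]
orientation: [-1.986, -2.431, 0.004]
contact_force: [-0.5, 0.1, 0.4]
grip_width: 0.0639
gripper_force: 0.0
```

```bash
python3 - <<'E'
from h import *
plan([*v2w(-.0,-.100),.066],YAW)
f=r.grab_frame("wrist"); np.savez("w7.npz",**f)
save("w7.png",f["frame"][160:480,160:500])
E
```

```text
turn deg [-0.23 -0.04  0.01] then shift mm [ -1.1   1.4 103.9]
turn deg [ 7.0000e-02 -3.6000e-01 -1.7999e+02] then shift mm [  1.1  -1.4 103.9]
j [ 0.47  0.53 -0.5   1.72  0.3   0.97  0.06] t 7.82 tcp [ 615.3 -127.3  169.9] F [-0.5  0.1  0.4] w 63.9 vise xy [ -1.4 -98.9]
```

View pics/w7.png

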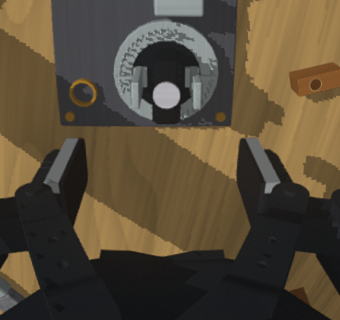

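The dial sits centred at about (165,90), with its tabs at (137,95) and (195,95), midway between the pads at (75,165) and (250,165). I'll descend and centre on it. That was my last picture, so from here I rely on the measurements.

Request:
arm_command:
  rows:
    - {"fingers": 0.5, "x": -0.001, "y": 0.0014, "z": 0.015, "ax": -0.2, "ay": 0, "az": 0}
    - {"fingers": 0.5, "x": 0, "y": 0, "z": 0.015, "ax": 0, "ay": 0, "az": 0}
    - {"fingers": 0.5, "x": 0, "y": 0, "z": 0.015, "ax": 0, "ay": 0, "az": 0}
    - {"fingers": 0.5, "x": 0, "y": 0, "z": 0.015, "ax": 0, "ay": 0, "az": 0}
    - {"fingers": 0.5, "x": 0, "y": 0, "z": 0.015, "ax": 0, "ay": 0, "az": 0}
    - {"fingers": 0.5, "x": 0, "y": 0, "z": 0.015, "ax": 0, "ay": 0, "az": 0}
    - {"fingers": 0.5, "x": 0, "y": 0, "z": 0.013, "ax": 0, "ay": 0, "az": 0}
    - {"fingers": 0.5, "x": 0, "y": 0, "z": 0, "ax": 0, "ay": 0, "az": 0}
    - {"fingers": 0.5, "x": 0, "y": 0, "z": 0, "ax": 0, "ay": 0, "az": 0}

```text
clock: 8.62
tcp_pos: [0.617, -0.1281, 0.067]
orientation: [-1.986, -2.432, 0.001]
contact_force: [0.0, 0.5, 0.4]
grip_width: 0.0644
gripper_force: 0.0
```

```bash
python3 - <<'E'
from h import *
plan([*v2w(-.0,-.100),.066],YAW); print(r.get_obs()["moment"])
E
```

```text
turn deg [-0.07 -0.04  0.03] then shift mm [ 0. -0.  1.]
turn deg [ 6.0000e-02 -1.0000e-01 -1.7997e+02] then shift mm [-0.  0.  1.]
j [ 0.43  0.66 -0.45  1.77  0.38  0.79 -0.  ] t 8.62 tcp [ 617.  -128.1   67. ] F [0.  0.5 0.4] w 64.4 vise xy [   0. -100.]
[ 0.00448506 -0.0267021  -0.02443188]
```

Request:
arm_command:
  rows:
    - {"fingers": -0.06, "x": 0, "y": 0, "z": 0, "ax": 0, "ay": 0, "az": 0}
    - {"fingers": -0.06, "x": 0, "y": 0, "z": 0, "ax": 0, "ay": 0, "az": 0}
    - {"fingers": -0.06, "x": 0, "y": 0, "z": 0, "ax": 0, "ay": 0, "az": 0}
    - {"fingers": -0.06, "x": 0, "y": 0, "z": 0, "ax": 0, "ay": 0, "az": 0}
    - {"fingers": -0.06, "x": 0, "y": 0, "z": 0, "ax": 0, "ay": 0, "az": 0}
    - {"fingers": -0.06, "x": 0, "y": 0, "z": 0, "ax": 0, "ay": 0, "az": 0}
  grip_force: 30

```text
clock: 9.12
tcp_pos: [0.6185, -0.1287, 0.0687]
orientation: [1.987, 2.431, 0.002]
contact_force: [-0.4, 0.7, 6.1]
grip_width: 0.0404
gripper_force: 4.7
```

Request:
arm_command:
  rows:
    - {"fingers": -0.15, "x": 0, "y": 0, "z": 0, "ax": 0, "ay": 0, "az": 0}
    - {"fingers": -0.15, "x": 0, "y": 0, "z": 0, "ax": 0, "ay": 0, "az": 0}
    - {"fingers": -0.15, "x": 0, "y": 0, "z": 0, "ax": 0, "ay": 0, "az": 0}
    - {"fingers": -0.15, "x": 0, "y": 0, "z": 0, "ax": 0, "ay": 0, "az": 0}

```text
clock: 9.45
tcp_pos: [0.6186, -0.1287, 0.0688]
orientation: [1.987, 2.431, 0.002]
contact_force: [-1.0, 0.5, 7.8]
grip_width: 0.0364
gripper_force: 6.5
```

```bash
cat >> h.py <<'E'
def st():
    o=r.get_obs(); R=Ro.from_rotvec(o["orientation"]).as_matrix()
    a=np.rad2deg(np.arctan2(R[1,1],R[0,1]))-11.5
    print("t",round(o["clock"],2),"F tool",np.round(R.T@o["contact_force"],2),"M tool",np.round(R.T@o["moment"],3),"w",round(o["grip_width"]*1e3,2),"gf",round(o["gripper_force"],2),"vise",np.round(w2v(o["tcp_pos"])*1e3,2),"z",round(o["tcp_pos"][2]*1e3,1),"yaw(cw) rad",round(-np.deg2rad(a),4),"j7",round(o["joints"][6],2),"raw M",np.round(o["moment"],3))
E
python3 -c "
from h import *
st()"
```

```text
t 9.45 F tool [ 0.69 -0.91 -7.83] M tool [ 0.21   0.181 -0.068] w 36.42 gf 6.54 vise [   1.54 -100.88] z 68.8 yaw(cw) rad 0.0004 j7 -0.0 raw M [0.135 0.242 0.068]
```

Request:
arm_command:
  rows:
    - {"fingers": -0.15, "x": 0, "y": -0.0005, "z": -0.002, "ax": 0, "ay": 0, "az": 0}
    - {"fingers": -0.15, "x": 0, "y": 0, "z": 0, "ax": 0, "ay": 0, "az": 0}
    - {"fingers": -0.15, "x": 0, "y": 0, "z": 0, "ax": 0, "ay": 0, "az": 0}

```text
clock: 9.7
tcp_pos: [0.6173, -0.1289, 0.0693]
orientation: [1.988, 2.432, 0.001]
contact_force: [1.4, -0.4, -2.4]
grip_width: 0.0362
gripper_force: 6.4
```

```bash
python3 -c "
from h import *
st()"
```

```text
t 9.7 F tool [-0.72  1.32  2.45] M tool [-0.295  0.014 -0.071] w 36.17 gf 6.44 vise [   0.17 -100.86] z 69.3 yaw(cw) rad 0.0005 j7 -0.0 raw M [ 0.073 -0.286  0.071]
```

Request:
arm_command:
  rows:
    - {"fingers": -0.26, "x": 0, "y": 0.0004, "z": 0.0005, "ax": 0, "ay": 0, "az": 0}
    - {"fingers": -0.26, "x": 0, "y": 0, "z": 0, "ax": 0, "ay": 0, "az": 0}
    - {"fingers": -0.26, "x": 0, "y": 0, "z": 0, "ax": 0, "ay": 0, "az": 0}
    - {"fingers": -0.26, "x": 0, "y": 0, "z": 0, "ax": 0, "ay": 0, "az": 0}

```text
clock: 10.03
tcp_pos: [0.6181, -0.1287, 0.0696]
orientation: [1.987, 2.432, 0.001]
contact_force: [-0.4, 0.8, 4.7]
grip_width: 0.0321
gripper_force: 8.7
```

```bash
python3 -c "
from h import *
st()"
```

```text
t 10.03 F tool [ 0.87 -0.18 -4.67] M tool [-0.032  0.154 -0.033] w 32.06 gf 8.74 vise [   1.   -100.85] z 69.6 yaw(cw) rad 0.0003 j7 -0.0 raw M [ 0.157 -0.     0.033]
```

Request:
arm_command:
  rows:
    - {"fingers": -0.26, "x": 0, "y": 0, "z": -0.001, "ax": 0, "ay": 0, "az": 2}
    - {"fingers": -0.26, "x": 0, "y": 0, "z": 0, "ax": 0, "ay": 0, "az": 2}
    - {"fingers": -0.26, "x": 0, "y": 0, "z": 0, "ax": 0, "ay": 0, "az": 2}
    - {"fingers": -0.26, "x": 0, "y": 0, "z": 0, "ax": 0, "ay": 0, "az": 2}
    - {"fingers": -0.26, "x": 0, "y": 0, "z": 0, "ax": 0, "ay": 0, "az": 2}
    - {"fingers": -0.26, "x": 0, "y": 0, "z": 0, "ax": 0, "ay": 0, "az": 2}
    - {"fingers": -0.26, "x": 0, "y": 0, "z": 0, "ax": 0, "ay": 0, "az": 0}
    - {"fingers": -0.26, "x": 0, "y": 0, "z": 0, "ax": 0, "ay": 0, "az": 0}
    - {"fingers": -0.26, "x": 0, "y": 0, "z": 0, "ax": 0, "ay": 0, "az": 0}

```text
clock: 10.78
tcp_pos: [0.6176, -0.1287, 0.0698]
orientation: [2.23, 2.212, 0.0]
contact_force: [2.6, 0.7, -2.1]
grip_width: 0.0318
gripper_force: 9.3
```

```bash
python3 -c "
from h import *
st()"
```

```text
t 10.78 F tool [0.74 2.57 2.09] M tool [-0.456  0.16  -0.025] w 31.76 gf 9.3 vise [   0.57 -100.76] z 69.8 yaw(cw) rad 0.2089 j7 -0.18 raw M [ 0.157 -0.457  0.025]
```

Request:
arm_command:
  rows:
    - {"fingers": -0.26, "x": 0, "y": 0.0006, "z": 0, "ax": 0, "ay": 0, "az": 2}
    - {"fingers": -0.26, "x": 0, "y": 0, "z": 0, "ax": 0, "ay": 0, "az": 2}
    - {"fingers": -0.26, "x": 0, "y": 0, "z": 0, "ax": 0, "ay": 0, "az": 2}
    - {"fingers": -0.26, "x": 0, "y": 0, "z": 0, "ax": 0, "ay": 0, "az": 2}
    - {"fingers": -0.26, "x": 0, "y": 0, "z": 0, "ax": 0, "ay": 0, "az": 0}
    - {"fingers": -0.26, "x": 0, "y": 0, "z": 0, "ax": 0, "ay": 0, "az": 0}
    - {"fingers": -0.26, "x": 0, "y": 0, "z": 0, "ax": 0, "ay": 0, "az": 0}

```text
clock: 11.37
tcp_pos: [0.6179, -0.1287, 0.0697]
orientation: [-2.379, -2.051, 0.0]
contact_force: [0.4, 1.5, -0.5]
grip_width: 0.0317
gripper_force: 8.7
```

```bash
python3 -c "
from h import *
st()"
```

```text
t 11.37 F tool [1.53 0.2  0.47] M tool [-0.059  0.177  0.057] w 31.72 gf 8.67 vise [   0.77 -100.83] z 69.7 yaw(cw) rad 0.3482 j7 -0.29 raw M [ 0.166 -0.084 -0.057]
```

Request:
arm_command:
  rows:
    - {"fingers": -0.26, "x": 0, "y": 0, "z": 0, "ax": 0, "ay": 0, "az": 1.5}
    - {"fingers": -0.26, "x": 0, "y": 0, "z": 0, "ax": 0, "ay": 0, "az": 1.5}
    - {"fingers": -0.26, "x": 0, "y": 0, "z": 0, "ax": 0, "ay": 0, "az": 0}
    - {"fingers": -0.26, "x": 0, "y": 0, "z": 0, "ax": 0, "ay": 0, "az": 0}
    - {"fingers": -0.26, "x": 0, "y": 0, "z": 0, "ax": 0, "ay": 0, "az": 0}

```text
clock: 11.78
tcp_pos: [0.6179, -0.1288, 0.0697]
orientation: [-2.433, -1.987, 0.0]
contact_force: [0.7, 1.3, -1.5]
grip_width: 0.0314
gripper_force: 8.7
```

```bash
python3 -c "
from h import *
st()"
```

```text
t 11.78 F tool [1.36 0.39 1.46] M tool [0.02  0.219 0.009] w 31.42 gf 8.66 vise [   0.84 -100.85] z 69.7 yaw(cw) rad 0.4017 j7 -0.34 raw M [ 0.218 -0.024 -0.009]
```

Request:
arm_command:
  rows:
    - {"fingers": -0.26, "x": 0, "y": 0, "z": 0, "ax": 0, "ay": 0, "az": 1.5}
    - {"fingers": -0.26, "x": 0, "y": 0, "z": 0, "ax": 0, "ay": 0, "az": 1.5}
    - {"fingers": -0.26, "x": 0, "y": 0, "z": 0, "ax": 0, "ay": 0, "az": 0}
    - {"fingers": -0.26, "x": 0, "y": 0, "z": 0, "ax": 0, "ay": 0, "az": 0}
    - {"fingers": -0.26, "x": 0, "y": 0, "z": 0, "ax": 0, "ay": 0, "az": 0}

```text
clock: 12.2
tcp_pos: [0.618, -0.1287, 0.0698]
orientation: [-2.484, -1.923, 0.0]
contact_force: [0.6, 1.7, -1.6]
grip_width: 0.0318
gripper_force: 8.6
```

```bash
python3 -c "
from h import *
st()
f=r.grab_frame('wrist');np.savez('w8.npz',**f)"
```

```text
t 12.2 F tool [1.84 0.15 1.63] M tool [-0.048  0.287  0.003] w 31.76 gf 8.65 vise [   0.88 -100.85] z 69.8 yaw(cw) rad 0.4541 j7 -0.38 raw M [ 0.266 -0.119 -0.003]
```

```bash
cat >> h.py <<'E'
def avg(n=8):
    L=[]
    for _ in range(n):
        f=r.grab_frame("wrist"); o=r.get_obs(); R=Ro.from_rotvec(o["orientation"]).as_matrix()
        L.append([*(R.T@o["contact_force"]),*(R.T@o["moment"]),o["tau"][6],o["grip_width"]*1e3,o["gripper_force"]])
    print("avg F,M,tau7,w,gf",np.round(np.mean(L,0),4),"sd",np.round(np.std(L,0)[5:7],4)); st(); return f
E
python3 -c "
from h import *
avg()"
```

```text
avg F,M,tau7,w,gf [1.04350e+00 2.77500e-01 2.94560e+00 7.40000e-03 2.91800e-01 3.96000e-02
 1.33000e-02 3.17852e+01 8.64290e+00] sd [0.024  0.0001]
t 12.65 F tool [1.48 0.   2.83] M tool [0.059 0.252 0.046] w 31.7 gf 8.64 vise [   0.9  -100.89] z 69.8 yaw(cw) rad 0.4543 j7 -0.38 raw M [ 0.259 -0.006 -0.046]
```

Request:
arm_command:
  rows:
    - {"fingers": -0.26, "x": 0.0007, "y": 0, "z": 0, "ax": 0, "ay": 0, "az": 1.5}
    - {"fingers": -0.26, "x": 0, "y": 0, "z": 0, "ax": 0, "ay": 0, "az": 1.5}
    - {"fingers": -0.26, "x": 0, "y": 0, "z": 0, "ax": 0, "ay": 0, "az": 0}
    - {"fingers": -0.26, "x": 0, "y": 0, "z": 0, "ax": 0, "ay": 0, "az": 0}
    - {"fingers": -0.26, "x": 0, "y": 0, "z": 0, "ax": 0, "ay": 0, "az": 0}

```text
clock: 13.07
tcp_pos: [0.618, -0.1286, 0.0698]
orientation: [2.534, 1.857, -0.001]
contact_force: [-0.7, -0.9, -3.7]
grip_width: 0.0321
gripper_force: 8.6
```

```bash
python3 -c "
from h import *
avg()"
```

```text
avg F,M,tau7,w,gf [-1.93490e+00 -3.52800e-01  3.21240e+00  1.53000e-02 -4.30400e-01
  2.34000e-02  1.36000e-02  3.17442e+01  8.63630e+00] sd [0.0255 0.0011]
t 13.47 F tool [-2.47 -1.    3.72] M tool [ 0.038 -0.55   0.046] w 31.66 gf 8.63 vise [   0.99 -100.71] z 69.7 yaw(cw) rad 0.507 j7 -0.43 raw M [-0.513  0.202 -0.045]
```

Request:
arm_command:
  rows:
    - {"fingers": -0.26, "x": 0, "y": 0, "z": 0, "ax": 0, "ay": 0, "az": 1.5}
    - {"fingers": -0.26, "x": 0, "y": 0, "z": 0, "ax": 0, "ay": 0, "az": 1.5}
    - {"fingers": -0.26, "x": 0, "y": 0, "z": 0, "ax": 0, "ay": 0, "az": 0}
    - {"fingers": -0.26, "x": 0, "y": 0, "z": 0, "ax": 0, "ay": 0, "az": 0}
    - {"fingers": -0.26, "x": 0, "y": 0, "z": 0, "ax": 0, "ay": 0, "az": 0}

```text
clock: 13.88
tcp_pos: [0.6181, -0.1285, 0.0698]
orientation: [2.582, 1.79, -0.001]
contact_force: [-1.9, -4.0, -3.3]
grip_width: 0.0317
gripper_force: 8.6
```

```bash
python3 -c "
from h import *
f=avg(); np.savez('w9.npz',**f)"
```

```text
avg F,M,tau7,w,gf [-4.18750e+00 -6.75000e-02  3.31980e+00  2.11000e-02 -9.66200e-01
 -9.90000e-03  1.60000e-03  3.17389e+01  8.63060e+00] sd [0.0344 0.0009]
t 14.28 F tool [-5.13 -0.25  3.97] M tool [ 0.043 -1.097 -0.023] w 31.67 gf 8.63 vise [   1.02 -100.61] z 69.8 yaw(cw) rad 0.5593 j7 -0.47 raw M [-1.012  0.425  0.023]
```

Request:
arm_command:
  rows:
    - {"fingers": -0.26, "x": -0.001, "y": 0, "z": 0.0005, "ax": 0, "ay": 0, "az": 1}
    - {"fingers": -0.26, "x": 0, "y": 0, "z": 0, "ax": 0, "ay": 0, "az": 1}
    - {"fingers": -0.26, "x": 0, "y": 0, "z": 0, "ax": 0, "ay": 0, "az": 0}
    - {"fingers": -0.26, "x": 0, "y": 0, "z": 0, "ax": 0, "ay": 0, "az": 0}
    - {"fingers": -0.26, "x": 0, "y": 0, "z": 0, "ax": 0, "ay": 0, "az": 0}

```text
clock: 14.7
tcp_pos: [0.6183, -0.1287, 0.0697]
orientation: [2.612, 1.745, 0.001]
contact_force: [-1.0, -2.7, 1.7]
grip_width: 0.0319
gripper_force: 8.7
```

```bash
python3 -c "
from h import *
avg()"
```

```text
avg F,M,tau7,w,gf [-1.86390e+00 -6.39100e-01 -2.42200e+00  2.33000e-01 -4.70700e-01
 -2.33000e-02 -1.62000e-02  3.17339e+01  8.81840e+00] sd [0.0299 0.0006]
t 15.1 F tool [-1.25 -1.04 -2.99] M tool [ 0.239 -0.377  0.006] w 32.16 gf 8.89 vise [   1.17 -100.91] z 69.7 yaw(cw) rad 0.5937 j7 -0.5 raw M [-0.256  0.365 -0.006]
```

Request:
arm_command:
  rows:
    - {"fingers": -0.26, "x": 0, "y": 0, "z": 0, "ax": 0, "ay": 0, "az": 1}
    - {"fingers": -0.26, "x": 0, "y": 0, "z": 0, "ax": 0, "ay": 0, "az": 1}
    - {"fingers": -0.26, "x": 0, "y": 0, "z": 0, "ax": 0, "ay": 0, "az": 0}
    - {"fingers": -0.26, "x": 0, "y": 0, "z": 0, "ax": 0, "ay": 0, "az": 0}
    - {"fingers": -0.26, "x": 0, "y": 0, "z": 0, "ax": 0, "ay": 0, "az": 0}

```text
clock: 15.52
tcp_pos: [0.6182, -0.1288, 0.0696]
orientation: [2.642, 1.699, 0.001]
contact_force: [-1.8, -0.3, 4.8]
grip_width: 0.0316
gripper_force: 9.0
```

```bash
python3 -c "
from h import *
f=avg(); np.savez('w10.npz',**f)"
```

```text
avg F,M,tau7,w,gf [-5.96500e-01 -1.45360e+00 -5.09410e+00  3.30200e-01 -1.87200e-01
 -3.88000e-02 -3.12000e-02  3.17751e+01  9.05320e+00] sd [0.0278 0.0003]
t 15.92 F tool [-1.14 -0.9  -4.78] M tool [ 0.37  -0.195 -0.055] w 31.87 gf 9.05 vise [   1.13 -100.92] z 69.7 yaw(cw) rad 0.6285 j7 -0.53 raw M [-0.023  0.417  0.055]
```

The torque at joint 7 is rising at the expected 0.5 N m/rad, so both jaws made contact at about 0.536 rad. The stop at 0.838 rad should then give about 15 N, and the one at 0.698 only about 8 N. I'll go for 0.838.

Request:
arm_command:
  rows:
    - {"fingers": -0.26, "x": 0, "y": -0.0004, "z": -0.0008, "ax": 0, "ay": 0, "az": 1}
    - {"fingers": -0.26, "x": 0, "y": 0, "z": 0, "ax": 0, "ay": 0, "az": 1}
    - {"fingers": -0.26, "x": 0, "y": 0, "z": 0, "ax": 0, "ay": 0, "az": 1}
    - {"fingers": -0.26, "x": 0, "y": 0, "z": 0, "ax": 0, "ay": 0, "az": 1}
    - {"fingers": -0.26, "x": 0, "y": 0, "z": 0, "ax": 0, "ay": 0, "az": 1}
    - {"fingers": -0.26, "x": 0, "y": 0, "z": 0, "ax": 0, "ay": 0, "az": 1}
    - {"fingers": -0.26, "x": 0, "y": 0, "z": 0, "ax": 0, "ay": 0, "az": 0}
    - {"fingers": -0.26, "x": 0, "y": 0, "z": 0, "ax": 0, "ay": 0, "az": 0}
    - {"fingers": -0.26, "x": 0, "y": 0, "z": 0, "ax": 0, "ay": 0, "az": 0}

```text
clock: 16.67
tcp_pos: [0.6175, -0.1286, 0.0698]
orientation: [-2.727, -1.559, -0.0]
contact_force: [2.4, 1.5, -6.1]
grip_width: 0.0317
gripper_force: 8.9
```

```bash
python3 -c "
from h import *
avg()"
```

```text
avg F,M,tau7,w,gf [ 2.5311  1.3914  8.028  -0.3759  0.6543 -0.0751 -0.0802 31.8045  8.9254] sd [0.0294 0.0005]
t 17.07 F tool [2.74 1.43 9.3 ] M tool [-0.432  0.801 -0.004] w 31.9 gf 8.92 vise [   0.41 -100.57] z 69.9 yaw(cw) rad 0.7332 j7 -0.61 raw M [ 0.471 -0.779  0.003]
```

Request:
arm_command:
  rows:
    - {"fingers": -0.26, "x": 0, "y": 0, "z": 0, "ax": 0, "ay": 0, "az": 1}
    - {"fingers": -0.26, "x": 0, "y": 0, "z": 0, "ax": 0, "ay": 0, "az": 1}
    - {"fingers": -0.26, "x": 0, "y": 0, "z": 0, "ax": 0, "ay": 0, "az": 1}
    - {"fingers": -0.26, "x": 0, "y": 0, "z": 0, "ax": 0, "ay": 0, "az": 1}
    - {"fingers": -0.26, "x": 0, "y": 0, "z": 0, "ax": 0, "ay": 0, "az": 0}
    - {"fingers": -0.26, "x": 0, "y": 0, "z": 0, "ax": 0, "ay": 0, "az": 0}
    - {"fingers": -0.26, "x": 0, "y": 0, "z": 0, "ax": 0, "ay": 0, "az": 0}

```text
clock: 17.65
tcp_pos: [0.6174, -0.1286, 0.07]
orientation: [-2.78, -1.462, 0.0]
contact_force: [3.2, 3.3, -11.6]
grip_width: 0.0318
gripper_force: 8.5
```

```bash
python3 -c "
from h import *
f=avg(); np.savez('w11.npz',**f)"
```

```text
avg F,M,tau7,w,gf [ 4.3153  0.5636 10.9488 -0.1576  0.9777 -0.1251 -0.1103 31.9195  8.537 ] sd [0.0186 0.0015]
t 18.05 F tool [ 5.07  0.33 11.25] M tool [-0.096  0.932 -0.088] w 31.76 gf 8.54 vise [   0.38 -100.87] z 70.2 yaw(cw) rad 0.8033 j7 -0.67 raw M [ 0.713 -0.607  0.088]
```

Request:
arm_command:
  rows:
    - {"fingers": -0.26, "x": 0.001, "y": 0, "z": 0.0015, "ax": 0, "ay": 0, "az": 1}
    - {"fingers": -0.26, "x": 0, "y": 0, "z": 0, "ax": 0, "ay": 0, "az": 1}
    - {"fingers": -0.26, "x": 0, "y": 0, "z": 0, "ax": 0, "ay": 0, "az": 1.2}
    - {"fingers": -0.26, "x": 0, "y": 0, "z": 0, "ax": 0, "ay": 0, "az": 0}
    - {"fingers": -0.26, "x": 0, "y": 0, "z": 0, "ax": 0, "ay": 0, "az": 0}
    - {"fingers": -0.26, "x": 0, "y": 0, "z": 0, "ax": 0, "ay": 0, "az": 0}

```text
clock: 18.55
tcp_pos: [0.6182, -0.129, 0.0699]
orientation: [2.82, 1.382, -0.0]
contact_force: [-3.0, 0.3, 6.5]
grip_width: 0.0321
gripper_force: 10.1
```

```bash
python3 - <<'E'
from h import *
f=avg(); np.savez('w12.npz',**f)
# tab tops (z~.075) positions: bright grey between fingers? measure dial top view from scene/top depth
for n in("top","scene"):
    g=r.grab_frame(n); np.savez(n+"2.npz",**g)
E
```

```text
avg F,M,tau7,w,gf [-1.71   -3.3582 -6.8198  0.7925 -0.326  -0.1362 -0.1384 31.7385 10.0869] sd [0.0306 0.0001]
t 18.95 F tool [-1.66 -3.77 -6.83] M tool [ 0.803 -0.398 -0.12 ] w 31.7 gf 10.09 vise [   1.02 -101.14] z 69.9 yaw(cw) rad 0.8602 j7 -0.72 raw M [0.177 0.878 0.118]
```

Request:
arm_command:
  rows:
    - {"fingers": -0.26, "x": 0, "y": -0.001, "z": -0.0007, "ax": 0, "ay": 0, "az": 0}
    - {"fingers": -0.26, "x": 0, "y": 0, "z": 0, "ax": 0, "ay": 0, "az": 0}
    - {"fingers": -0.13, "x": 0, "y": 0, "z": 0, "ax": 0, "ay": 0, "az": 0}
    - {"fingers": -0.13, "x": 0, "y": 0, "z": 0, "ax": 0, "ay": 0, "az": 0}
    - {"fingers": -0.13, "x": 0, "y": 0, "z": 0, "ax": 0, "ay": 0, "az": 0}
    - {"fingers": -0.13, "x": 0, "y": 0, "z": 0, "ax": 0, "ay": 0, "az": 0}

```text
clock: 19.55
tcp_pos: [0.6173, -0.1283, 0.0694]
orientation: [2.82, 1.383, -0.0]
contact_force: [0.5, -2.5, -0.5]
grip_width: 0.0376
gripper_force: 6.1
```

```bash
python3 - <<'E'
from h import *
f=avg(4)
E
```

```text
avg F,M,tau7,w,gf [-3.1274  1.8173 -0.1146 -0.3933 -0.6301 -0.1565 -0.1327 37.3185  6.1293] sd [0.0181 0.0001]
t 19.75 F tool [-3.35  1.98  0.17] M tool [-0.432 -0.72  -0.167] w 37.14 gf 6.13 vise [   0.28 -100.14] z 69.4 yaw(cw) rad 0.8597 j7 -0.72 raw M [-0.834  0.1    0.167]
```

Request:
arm_command:
  rows:
    - {"fingers": -0.09, "x": 0, "y": 0.0006, "z": 0, "ax": 0, "ay": 0, "az": 0}
    - {"fingers": -0.09, "x": 0, "y": 0, "z": 0, "ax": 0, "ay": 0, "az": 0}
    - {"fingers": -0.09, "x": 0, "y": 0, "z": 0, "ax": 0, "ay": 0, "az": 0}

```text
clock: 20.0
tcp_pos: [0.6175, -0.1282, 0.0692]
orientation: [2.82, 1.384, -0.001]
contact_force: [-1.8, -3.3, -1.1]
grip_width: 0.0387
gripper_force: 5.3
```

```bash
python3 - <<'E'
from h import *
f=avg(4)
E
```

```text
avg F,M,tau7,w,gf [-4.1106  0.9119  0.4601 -0.3115 -0.8823 -0.1216 -0.1306 38.8274  5.3237] sd [0.0285 0.0003]
t 20.2 F tool [-4.26  1.52  0.56] M tool [-0.342 -0.925 -0.121] w 39.09 gf 5.32 vise [   0.53 -100.21] z 69.2 yaw(cw) rad 0.8594 j7 -0.72 raw M [-0.941  0.296  0.121]
```

Request:
arm_command:
  rows:
    - {"fingers": -0.09, "x": 0, "y": 0, "z": 0, "ax": 0, "ay": 0, "az": -1.2}
    - {"fingers": -0.09, "x": 0, "y": 0, "z": 0, "ax": 0, "ay": 0, "az": 0}
    - {"fingers": -0.09, "x": 0, "y": 0, "z": 0, "ax": 0, "ay": 0, "az": 0}

```text
clock: 20.45
tcp_pos: [0.6175, -0.1281, 0.0692]
orientation: [-2.806, -1.413, 0.001]
contact_force: [-2.4, -5.0, -1.2]
grip_width: 0.0389
gripper_force: 5.3
```

```bash
python3 - <<'E'
from h import *
f=avg(4)
E
```

```text
avg F,M,tau7,w,gf [-5.5016  1.2134  1.1676 -0.2628 -1.0937 -0.1271 -0.1117 38.8971  5.3102] sd [0.0182 0.0084]
t 20.65 F tool [-5.9   0.45  1.11] M tool [-0.231 -1.144 -0.096] w 38.86 gf 5.31 vise [   0.58 -100.16] z 69.2 yaw(cw) rad 0.8386 j7 -0.7 raw M [-1.056  0.495  0.096]
```

Request:
arm_command:
  rows:
    - {"fingers": -0.09, "x": -0.001, "y": 0, "z": 0, "ax": 0, "ay": 0, "az": -1.2}
    - {"fingers": -0.09, "x": 0, "y": 0, "z": 0, "ax": 0, "ay": 0, "az": 0}
    - {"fingers": -0.09, "x": 0, "y": 0, "z": 0, "ax": 0, "ay": 0, "az": 0}

```text
clock: 20.9
tcp_pos: [0.6173, -0.128, 0.0693]
orientation: [-2.79, -1.443, -0.001]
contact_force: [-0.8, -3.0, -2.2]
grip_width: 0.0389
gripper_force: 4.9
```

```bash
python3 - <<'E'
from h import *
f=avg(4)
E
```

```text
avg F,M,tau7,w,gf [-1.48130e+00  3.86500e-01  2.56510e+00 -1.45600e-01 -4.16100e-01
  2.30000e-03 -1.58000e-02  3.88397e+01  4.91310e+00] sd [0.0324 0.004 ]
t 21.1 F tool [-1.14  0.74  2.55] M tool [-0.099 -0.306 -0.024] w 38.99 gf 4.9 vise [   0.37 -100.1 ] z 69.3 yaw(cw) rad 0.817 j7 -0.69 raw M [-0.307  0.096  0.024]
```

Request:
arm_command:
  rows:
    - {"fingers": -0.09, "x": 0, "y": 0, "z": 0, "ax": 0, "ay": 0, "az": -1.2}
    - {"fingers": -0.09, "x": 0, "y": 0, "z": 0, "ax": 0, "ay": 0, "az": 0}
    - {"fingers": -0.09, "x": 0, "y": 0, "z": 0, "ax": 0, "ay": 0, "az": 0}

```text
clock: 21.35
tcp_pos: [0.6174, -0.1279, 0.0694]
orientation: [-2.775, -1.472, -0.001]
contact_force: [-0.0, -0.1, -3.2]
grip_width: 0.0386
gripper_force: 4.6
```

```bash
python3 - <<'E'
from h import *
f=avg(4)
E
```

```text
avg F,M,tau7,w,gf [ 3.38300e-01  5.18000e-01  3.64130e+00 -3.11000e-02  1.73300e-01
  8.70000e-02  9.60000e-02  3.90654e+01  4.60470e+00] sd [0.0262 0.0083]
t 21.55 F tool [-0.02  0.54  4.1 ] M tool [-0.024  0.258  0.132] w 39.18 gf 4.46 vise [   0.51 -100.03] z 69.4 yaw(cw) rad 0.796 j7 -0.67 raw M [ 0.2   -0.165 -0.132]
```

The torque now reverses steeply (about 5 N m/rad), so the teeth have engaged and the dial is locked near 0.82 rad. I'll go back to neutral and release.

Request:
arm_command:
  rows:
    - {"fingers": -0.09, "x": 0, "y": 0, "z": 0, "ax": 0, "ay": 0, "az": 1}
    - {"fingers": -0.05, "x": 0, "y": 0, "z": 0, "ax": 0, "ay": 0, "az": 0}
    - {"fingers": 0.0, "x": 0, "y": 0, "z": 0, "ax": 0, "ay": 0, "az": 0}
    - {"fingers": 0.5, "x": 0, "y": 0, "z": 0, "ax": 0, "ay": 0, "az": 0}
    - {"fingers": 0.5, "x": 0, "y": 0, "z": 0, "ax": 0, "ay": 0, "az": 0}
    - {"fingers": 0.5, "x": 0, "y": 0, "z": 0, "ax": 0, "ay": 0, "az": 0}
    - {"fingers": 0.5, "x": 0, "y": 0, "z": 0, "ax": 0, "ay": 0, "az": 0}
    - {"fingers": 0.5, "x": 0, "y": 0, "z": 0, "ax": 0, "ay": 0, "az": 0}

```text
clock: 22.22
tcp_pos: [0.6173, -0.1288, 0.0696]
orientation: [2.788, 1.447, 0.0]
contact_force: [-0.7, 0.6, -0.3]
grip_width: 0.0643
gripper_force: 0.0
```

Request:
arm_command:
  rows:
    - {"fingers": 0.5, "x": 0, "y": 0, "z": -0.01, "ax": 0, "ay": 0, "az": 0}
    - {"fingers": 0.5, "x": 0, "y": 0, "z": -0.015, "ax": 0, "ay": 0, "az": 0}
    - {"fingers": 0.5, "x": 0, "y": 0, "z": -0.02, "ax": 0, "ay": 0, "az": 0}
    - {"fingers": 0.5, "x": 0, "y": 0, "z": -0.02, "ax": 0, "ay": 0, "az": 0}
    - {"fingers": 0.5, "x": 0, "y": 0, "z": -0.02, "ax": 0, "ay": 0, "az": 0}
    - {"fingers": 0.5, "x": 0, "y": 0, "z": -0.02, "ax": 0, "ay": 0, "az": 0}
    - {"fingers": 0.5, "x": 0, "y": 0, "z": -0.02, "ax": 0, "ay": 0, "az": 0}
    - {"fingers": 0.5, "x": 0, "y": 0, "z": -0.02, "ax": 0, "ay": 0, "az": 0}
    - {"fingers": 0.5, "x": 0, "y": 0, "z": 0, "ax": 0, "ay": 0, "az": 0}
    - {"fingers": 0.5, "x": 0, "y": 0, "z": 0, "ax": 0, "ay": 0, "az": 0}

```text
clock: 23.05
tcp_pos: [0.618, -0.1288, 0.2164]
orientation: [2.786, 1.446, 0.004]
contact_force: [-0.1, -0.7, 0.1]
grip_width: 0.0641
gripper_force: 0.0
```

```bash
python3 - <<'E'
from h import *
f=avg(1); np.savez("w13.npz",**f)
hsv=cv2.cvtColor(f["frame"],cv2.COLOR_RGB2HSV); m=((hsv[...,0]<16)&(hsv[...,1]>120)&(hsv[...,2]>60)).astype(np.uint8)
for c in cv2.findContours(m,0,1)[0]:
    if cv2.contourArea(c)<200: continue
    V=np.array([w2v(fe2w(f,*p,.042))*1000 for p in c[:,0]],np.float32); print("orange",cv2.boundingRect(c),V.min(0),V.max(0),cv2.minAreaRect(V))
# tabs: points in depth maps at z .060-.080 near the axis
P=[]
for n in("top","scene"):
    g=r.grab_frame(n); Q=cloud(g).reshape(-1,3); V=(Q[:,:2]-VO)@RV*1000-[0,-100]
    hs=cv2.cvtColor(g["frame"],cv2.COLOR_RGB2HSV).reshape(-1,3)
    k=(np.hypot(*V.T)<26)&(Q[:,2]>.068)&(Q[:,2]<.085); V=V[k]; v=hs[k,2]
    b=V[(v>110)&(np.hypot(*V.T)>11)]
    a=np.deg2rad(-np.rad2deg(.83)); u=np.array([np.cos(a),np.sin(a)]); w=np.array([-u[1],u[0]])
    print(n,len(b),"along tab line",np.round(np.percentile(b@u,[0,5,50,95,100]),1),"across",np.round(np.percentile(b@w,[5,50,95]),1))
    C=np.cov((b-b.mean(0)).T); print("axis ang cw",-np.arctan2(*np.linalg.eigh(C)[1][::-1,1]))
E
```

```text
avg F,M,tau7,w,gf [-1.37000e-01  3.82500e-01  7.59300e-01 -1.21000e-02 -6.95000e-02
  4.20000e-03  7.30000e-03  6.37353e+01  0.00000e+00] sd [0. 0.]
t 23.1 F tool [-0.14  0.38  0.76] M tool [-0.012 -0.069  0.004] w 63.74 gf 0.0 vise [ 8.0000e-02 -1.0061e+02] z 214.9 yaw(cw) rad 0.8138 j7 -0.63 raw M [-0.064  0.03  -0.004]
orange (525, 271, 115, 209) [  37.703796 -987.8429  ] [ 198.16484 -338.24045] ((118.13748931884766, -663.1397705078125), (650.8338012695312, 153.80099487304688), 89.1304702758789)
orange (108, 245, 44, 35) [-168.55319  -15.17153] [-133.16565    27.631989] ((-150.7276153564453, 6.152166366577148), (25.320016860961914, 45.13154602050781), 17.824663162231445)
orange (210, 112, 62, 65) [-25.682384 -19.490297] [30.067305   2.3788745] ((2.1935596466064453, -8.574142456054688), (21.869272232055664, 55.738487243652344), 89.91228485107422)
orange (404, 96, 43, 48) [  99.764465 -114.33864 ] [143.57965 -90.52303] ((121.69609832763672, -102.30221557617188), (41.6871337890625, 17.89165496826172), 12.427657127380371)
top 6 along tab line [-21.5 -21.3 -19.8 -17.8 -17.6] across [-7.6 -3.6 -1.2]
axis ang cw -0.8784300049235141
scene 34 along tab line [-19.2 -18.4   3.3  24.2  25.5] across [-6.2  2.9 10.8]
axis ang cw -2.3352049948010873
```

```bash
python3 - <<'E'
from h import *
def knob(fn):
    f=dict(np.load(fn)); hsv=cv2.cvtColor(f["frame"],cv2.COLOR_RGB2HSV)
    L=[];G=[]
    for v in range(480):
        for u in range(640):
            p=w2v(fe2w(f,u,v,.073))*1000-[0,-100]
            if np.hypot(*p)<24: (L if hsv[v,u,2]<45 else G).append([*p,hsv[v,u,2]])
    L=np.array(L);G=np.array(G)
    C=np.cov(L[:,:2].T); e=np.linalg.eigh(C)[1][:,1]
    print(fn,len(L),len(G),L.mean(0),"knob long axis deg",np.rad2deg(np.arctan2(e[1],e[0]))%180,"(90 at start)")
    for cw in (0,.70,.82):
        u=np.array([np.cos(cw),-np.sin(cw)]); w=np.array([u[1],-u[0]]); A=np.vstack([L,G]); s=A[:,:2]@u; t=A[:,:2]@w
        print(cw,[int(np.median(A[(abs(s-k)<1)&(abs(t)<6),2])) if ((abs(s-k)<1)&(abs(t)<6)).any() else -1 for k in range(-24,25,2)])
knob("w2.npz") if False else None
knob("w7.npz"); knob("w13.npz")
E
```

```text
w7.npz 1654 2622 [ 0.29640813  5.09317056 31.81318017] knob long axis deg 91.20104908435887 (90 at start)
0 [148, 146, 157, 148, 75, 49, 32, 31, 59, 180, 180, 180, 180, 180, 180, 180, 155, 28, 29, 30, 91, 160, 155, 130, 84]
0.7 [118, 112, 98, 87, 75, 33, 30, 29, 59, 180, 181, 181, 181, 180, 179, 179, 175, 30, 32, 92, 96, 94, 94, 64, 51]
0.82 [114, 97, 88, 75, 50, 33, 33, 32, 61, 180, 181, 181, 181, 180, 178, 179, 175, 32, 33, 65, 90, 89, 89, 52, 51]
w13.npz 1251 1844 [ 3.88057361  3.33444943 30.95923261] knob long axis deg 43.91889655711407 (90 at start)
0 [127, 133, 135, 131, 122, 84, 32, 31, 109, 179, 181, 181, 183, 183, 183, 184, 102, 29, 28, 30, 35, 75, 78, 80, 82]
0.7 [128, 151, 157, 143, 76, 37, 32, 32, 82, 180, 182, 183, 183, 183, 183, 183, 125, 27, 28, 28, 82, 165, 156, 130, 90]
0.82 [131, 150, 158, 147, 74, 37, 33, 31, 81, 182, 183, 182, 183, 183, 183, 183, 113, 27, 27, 28, 81, 165, 156, 107, 107]
```

The knob has turned 47.3° (0.825 rad), and the tab profile matches the starting one, so both tabs are out. The block is home and square, and the gripper is clear, so I'm handing in.

```bash
python3 -c "
from h import *
print(r.hand_in())"
```

```text
the job is handed in; nothing more can be done
None
```

I handed the job in: the block is flush and square against the stop, and the dial is locked at about 0.82 rad with both tabs out. The estimated grip is 13–14 N (from the dial torque and angle), and the other things on the bench were left alone. The hand-in call returned no verdict.

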